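# Refit the filter cover of a bench air pump

## Robot

A 6-joint arm with a two-finger parallel gripper is mounted at the origin on the work surface; the furniture and walls round the work are solid. World frame = base frame: x ahead of the robot, y to its left, z up, the work surface at z = 0. Lengths are in m, angles in rad, forces in N, time in s.
With the tool pointing down it reaches from about 0.3 to 0.775 m from the base axis. Payload 14.6 kg.
Tool frame: the origin (TCP) lies midway between the tips of the shut fingers; the grasp point (between the pads) lies 19 mm behind it (ctrl.grip_depth is the z of the grasp point in the tool frame, in m); z points along the fingers, y is the line along which they close (so a half turn about z gives the same grasp; the last joint's range is limited). The gripper opens to 94 mm and grips with 3 to 60 N. Pads are 16 mm wide; open, the fingers measure 119 mm over their backs; the gripper's body (75 mm by 177 mm) begins 78 mm behind the grasp point.
Start: joints at [-1.233, 0.3, 1.521, -0, 1.321, -0.067], TCP at [0.217, -0.506, 0.205] pointing down, gripper open.
Joint ranges: [-3.03, 3.03], [-0.79, 2.21], [0.23, 2.52], [-1.04, 4.18], [0, 3.07], [-2.55, 2.55]. Speed limits (rad/s): [2.22, 2.22, 2.57, 3.14, 3.14, 3.14].

## Interface

Orientations are given as [roll, pitch, yaw] about the fixed x, y, z axes, in that order (R = Rz(yaw) Ry(pitch) Rx(roll)).
In Python, from station import ctrl gives the robot as it stands. The module is installed in compiled form; this text tells all that it offers.
- The arm moves only by the tool carry_out, never from a script. Its argument "commands" is a list of rows, each a list of 3 entries, a list of its own where there are three numbers: the closure, from 0 (fully open) to 1 (shut), then the shift along the tool's x, y, z in mm, then the turn, a rotation vector about the tool's x, y, z in rad. In form: [[gripper, [tx, ty, tz], [wx, wy, wz]], ...]. A call has 1 to 10 rows; each row shifts and turns the commanded pose from where the row before left it, along the tool's axes as they then stand; what a row does not reach is not made up. A row lasts 1/8 s, in which the tool goes at most 62.5 mm and 10.7 degrees, less where a joint would pass 70% of its speed; a pose out of reach is approached as far as the arm can. A call with a gripper value outside its range is refused whole. The fingers move at their own pace and stop on an object; "squeeze" is the grip in N (left out, the last holds). Time passes only in rows, so rows that do not move let the fingers close. It gives the time, the measured TCP pose, the force, the opening and the grip force at its end, in the units of the state.
- ctrl.get_obs(): the state, without advancing time (a new reading comes with each control period).
- ctrl.camera(name): name is "scene" or "top" or "wrist"; returns a dict with "img" (400x640x3 uint8, blue, green, red), "camera_matrix" (3x3 intrinsics, pixels), "k1" (the pictures are not rectified: a ray, as slopes to the right and down, at radius r is drawn at 1 + k1 r^2 times it, then the intrinsics apply), "rvec" (rotation vector, rad) and "tvec" (3), from world to camera coordinates, as OpenCV has them. Camera axes: x right, y down, z forward; pixel columns grow to the right and rows downward; lengths in m; the calibration is good to about 2 mm. A picture is of the moment at which its call begins. There is no depth.
- ctrl.hand_in(): hands the job in; it is judged then, once.
Trained networks look in the newest picture that a camera, given by its name, has taken for a name from the list of things; names that differ only in an ending like _2 or _b are one class to them, and where a whole thing is asked for, a point or a joint stands for the part that bears it (a point fixed in the world has none). Each returns a list of dicts, best first, with "score" (0 to 1); they miss things now and then, are a little off and sometimes report something else, mostly with a low value. They report only what shows in the picture. A call takes as long as a camera call.
- ctrl.outline_of(thing, camera): "region" (400x640 bool, what is visible of it).
- ctrl.place_of(thing, camera): "at" ([x, y, z] in m, in world coordinates, good to about 4 mm: a listed point, or the origin of a listed thing).
The state is a dict: "time_s": time; "qpos": joint angles; "joint_vel": joint speeds; "tau": joint torques, N m; "ee_pos": TCP position; "eef_rot": TCP orientation; "force": force on the tool from outside, world axes, zero at the start; "moment": the same for the moment, N m; "grip_width": finger opening in m; "grip_force": force on a finger pad.
Only numpy, scipy, OpenCV 4.12 (cv2) and the standard library are available. Lean on these libraries where they do the work, as an engineer would, in place of code of your own. Each camera call takes 0.05 s, during which the arm holds its last target. There are 200 camera calls.

## Task

The filter of the small bench air pump has been changed and its cover is still lying on the bench beside it. Refit the cover: hook its lip under the ledge at the near end of the filter bay while holding the cover at a tilt, swing it down until it lies fully home in the bay, then slide the latch all the way home over its far edge. Leave the small blue-capped bottle at the back of the bench standing where it is.

Things in the scene. Friction and masses are not known exactly. Their poses are not given: they have to be found in the camera images.
- pump: Pump: white box 190 (its x) x 116 (y) x 85 mm high, fixed to the bench, gauge and switch on its near face. Origin: centre of its underside; x points from the near to the far face, roughly away from the robot, z up. The open filter bay in its top spans x = -63 to +47 mm and is 89 mm wide, centred on y = 0; the cover rests on its rim, 15 mm below the pump's top (z = 70 mm).
- ledge_edge (a point): Middle of the lower edge of the ledge, on the pump at x = -63 mm, z = 81 mm; axes as the pump's. The ledge is the pump's 4 mm thick top deck (z 81 to 85 mm) at the near end of the bay: below it the bay runs on to x = -85 mm, 11 mm high. The far end and the sides of the bay are plain upright walls up to the pump's top.
- bay_seat (a point): Point on the pump (x = -8, y = 0, z = 70 mm) where the centre of the cover's underside lies when the cover is home; axes as the pump's. The cover's axes then agree with the pump's, cover_grip is 36 mm above this point and the plate's top 2 mm below the pump's top; play 2 mm at each end, 2.5 mm at each side.
- cover_grip (a point): Grip point in the rib of the loose grey cover, 36 mm above the centre of its underside. Plate 106 (its x) x 84 (y) x 13 mm, about 0.16 kg, starting flat on the bench, lip roughly towards the robot. The rib stands across the middle of its top: 14 mm thick (x), 60 mm long (y), up to 46 mm above the underside. x points from the lip to the plain far edge.
- cover_lip (a point): Middle of the free end of the cover's lip: 69 mm before the plate's centre (x = -69 mm), 2.5 mm above its underside; axes as the cover's. The lip is a tongue on the plate's -x edge, 16 mm long, 66 mm wide, 5 mm thick, level with the underside.
- latch (a joint): Slide latch on the far end of the pump's top, in m: 0 = drawn right back (open), 0.024 = fully home, its steel plate then reaching 17 mm over the far edge of the cover. Moves along the pump's -x, about 1.5 N of friction, stays where it is left. It starts open; slid home early it bars the bay.
- latch_tab (a point): Grip point in the latch's upright thumb tab, 6 mm below its top: 10 mm thick (x), 28 mm wide (y), standing on the latch plate from 5 to 31 mm above the pump's top; the point is on the pump at x = +76 mm, z = 110 mm when the latch is at 0. Axes as the pump's.
- bottle_back: Loose clear 100 ml bottle with a blue cap, 57 mm across, 104 mm high, standing at the back of the bench; origin: centre of its underside. Not to be disturbed.

How it is judged:
On the way, in this order (a step that is already met when the one before it is completed fails the run):
1. the cover's lip is hooked under the ledge while the cover is tilted (x of cover_lip in the frame of pump below -0.067 m and z of cover_lip in the frame of pump between 0.066 and 0.081 m and angle between cover_grip's own z axis and vertical above 0.06 rad), for 0.1 s.
2. the cover lies home in the bay, the latch still open (x of cover_lip in the frame of pump below -0.072 m and distance between cover_grip and bay_seat below 0.0395 m and angle between cover_grip's own z axis and vertical below 0.035 rad and value of joint latch below 0.01 m), for 0.2 s.
At the end, for the whole second after the job is handed in: The cover is at rest in the bay with its lip at least 9 mm under the ledge, its grip within 6 mm sideways and 2.5 mm in height of its home position, level within 0.035 rad, and the latch at least 20 of its 24 mm home over the cover's far edge (x of cover_lip in the frame of pump below -0.072 m and horizontal distance between cover_grip and bay_seat below 0.006 m and z of cover_grip in the frame of pump between 0.1025 and 0.1085 m and angle between cover_grip's own z axis and vertical below 0.035 rad and value of joint latch above 0.02 m and linear speed of cover below 0.02 m/s); the robot touches nothing.
It fails at once if the bottle at the back of the bench is tipped or pushed more than 30 mm (angle between bottle_back's own z axis and vertical above 0.3 rad or distance of bottle_back from where it was at the start of the episode above 0.03 m).
It also fails if it takes over 45 s, if anything falls off the work surface, if the arm or the gripper's body presses on something with over 40 N, if the wrist force passes 120 N, or if a joint passes its speed limit or range.

## Working session

There is one attempt and no reset: what is moved stays moved. The work goes in short steps, Python scripts to look and compute and a tool call to move; the robot and the scene stay as the last step left them, time stands still between calls to the robot, and variables do not carry over. Pictures are saved under pics/ and viewed, at most 10 in all, crops included, and the job is handed in when it is done.

Besides the shell and the picture viewer there is one more tool, called after ">>>" as name(argument=value, ...) on one line, values as JSON. carry_out: Moves the arm, as the interface text tells. Its arguments: {"type":"object","properties":{"commands":{"type":"array","items":{"type":"array"}},"squeeze":{"type":"number"}},"required":["commands"]}

```bash
mkdir -p pics; python3 - <<'E'
from station import ctrl
import cv2,numpy as np
ims=[]
for c in ["scene","top"]:
    d=ctrl.camera(c); cv2.imwrite(f"pics/{c}0.png",d["img"])
    for t in ["pump","cover_grip","cover_lip","latch_tab","ledge_edge","bay_seat","bottle_back"]:
        r=ctrl.place_of(t,c)
        print(c,t,[(np.round(x["at"],4).tolist(),round(x["score"],2)) for x in r[:2]])
o=ctrl.get_obs();print(o["time_s"],o["ee_pos"],o["eef_rot"],o["grip_width"],ctrl.grip_depth)
E
```

```text
scene pump [([0.4308, 0.1942, 0.0017], 0.56), ([0.4218, -0.1112, 0.0346], 0.25)]
scene cover_grip []
scene cover_lip [([0.4297, 0.1935, 0.0013], 0.36)]
scene latch_tab [([0.5048, 0.2004, 0.1079], 0.9)]
scene ledge_edge [([0.3697, 0.1832, 0.0802], 0.85)]
scene bay_seat [([0.4261, 0.19, 0.0659], 0.97)]
scene bottle_back [([0.5922, 0.0476, -0.0013], 0.79)]
top pump [([0.4284, 0.193, -0.0026], 0.9), ([0.3504, -0.1191, -0.0033], 0.63)]
top cover_grip [([0.4213, -0.1102, 0.0354], 0.7)]
top cover_lip [([0.349, -0.1181, -0.0031], 0.91)]
top latch_tab [([0.5114, 0.2016, 0.1068], 0.66)]
top ledge_edge [([0.3635, 0.1839, 0.0824], 0.75), ([0.5092, 0.1996, 0.1063], 0.2)]
top bay_seat [([0.4201, 0.1889, 0.0748], 0.86), ([0.3535, -0.1179, 0.0006], 0.71)]
top bottle_back [([0.5087, 0.1975, 0.1094], 0.67), ([0.5942, 0.0412, 0.0022], 0.66)]
0.8 [ 0.21659291 -0.50552691  0.20541117] [-3.14151004e+00 -6.57781807e-06  4.04797295e-01] 0.09423673571686433 -0.0188
```

View pics/scene0.png

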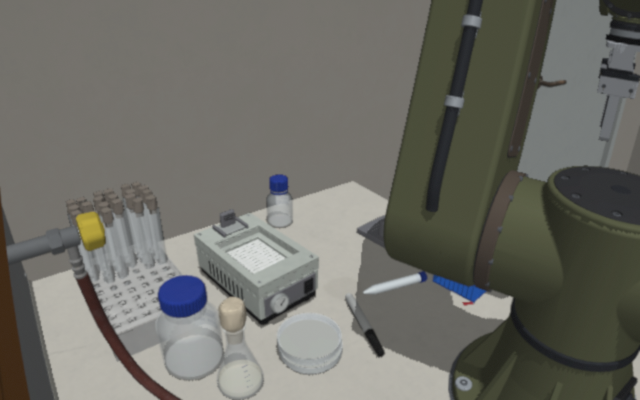

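View pics/top0.png

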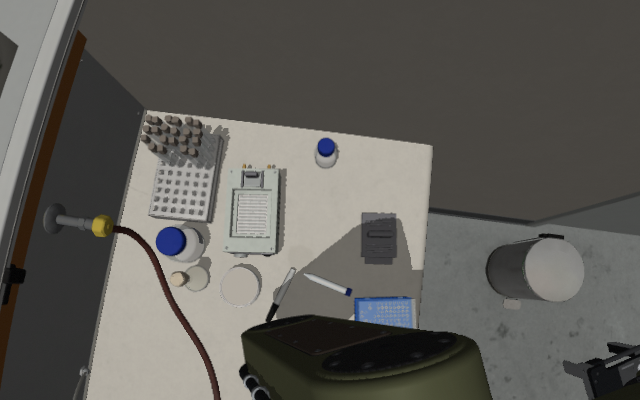

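The scene picture shows the pump at about (257,265), with its latch at the far end. The top picture shows the pump at (253,210), the cover at (379,237) with its lip towards the robot, and the bottle at (326,152). The network positions agree with both pictures.

```bash
cat > h.py <<'E'
from station import ctrl
import numpy as np, cv2
from scipy.spatial.transform import Rotation as R
def pose():
    o=ctrl.get_obs(); return np.array(o["ee_pos"]), R.from_euler('xyz',o["eef_rot"])
def tool(yaw,tilt=0.):
    """tool down, tool y along object's x at yaw; tilt>0 raises the object's far (+x) end"""
    return R.from_euler('z',yaw)*R.from_euler('y',-tilt)*R.from_euler('xyz',[np.pi,0,np.pi/2])
def plan(p1,r1,n,start=None,g=0):
    p0,r0=start or pose(); w=(r0.inv()*r1).as_rotvec(); dp=(np.array(p1)-p0)/n
    for i in range(n):
        t=(r0*R.from_rotvec(w*i/n)).inv().apply(dp)*1000
        print([g,np.round(t,1).tolist(),np.round(w/n,3).tolist()],end=',')
    print()
def ray(d,uv):
    c,k=d["camera_matrix"],d["k1"]
    n=np.array([(uv[0]-c[0,2])/c[0,0],(uv[1]-c[1,2])/c[1,1]]); m=n.copy()
    for _ in range(20): m=n/(1+k*(m@m))
    M=cv2.Rodrigues(np.array(d["rvec"],float))[0]
    return -M.T@np.ravel(d["tvec"]), M.T@np.array([*m,1.])
def at_z(d,uv,z):
    o,v=ray(d,uv); return o+v*(z-o[2])/v[2]
def proj(d,P):
    M=cv2.Rodrigues(np.array(d["rvec"],float))[0]; q=np.atleast_2d(P)@M.T+np.ravel(d["tvec"])
    s=q[:,:2]/q[:,2:]; s=s*(1+d["k1"]*(s**2).sum(1,keepdims=True)); c=d["camera_matrix"]
    return s*[c[0,0],c[1,1]]+[c[0,2],c[1,2]]
E
python3 -c "
from h import *
plan([.421,-.110,.21],tool(.107),10)"
```

```text
[0, [34.4, -28.3, -0.5], [-0.0, -0.0, -0.127]],[0, [37.7, -23.7, -0.5], [-0.0, -0.0, -0.127]],[0, [40.4, -18.7, -0.5], [-0.0, -0.0, -0.127]],[0, [42.4, -13.5, -0.5], [-0.0, -0.0, -0.127]],[0, [43.8, -8.0, -0.5], [-0.0, -0.0, -0.127]],[0, [44.5, -2.3, -0.5], [-0.0, -0.0, -0.127]],[0, [44.4, 3.3, -0.5], [-0.0, -0.0, -0.127]],[0, [43.6, 8.9, -0.5], [-0.0, -0.0, -0.127]],[0, [42.1, 14.4, -0.5], [-0.0, -0.0, -0.127]],[0, [40.0, 19.6, -0.5], [-0.0, -0.0, -0.127]],
```

>>> carry_out(commands=[[0,[34.4,-28.3,-0.5],[0,0,-0.127]],[0,[37.7,-23.7,-0.5],[0,0,-0.127]],[0,[40.4,-18.7,-0.5],[0,0,-0.127]],[0,[42.4,-13.5,-0.5],[0,0,-0.127]],[0,[43.8,-8,-0.5],[0,0,-0.127]],[0,[44.5,-2.3,-0.5],[0,0,-0.127]],[0,[44.4,3.3,-0.5],[0,0,-0.127]],[0,[43.6,8.9,-0.5],[0,0,-0.127]],[0,[42.1,14.4,-0.5],[0,0,-0.127]],[0,[40,19.6,-0.5],[0,0,-0.127]]])

```text
time_s: 2.05
ee_pos: [0.422, -0.1089, 0.2107]
eef_rot: [3.141, 0.0, 1.679]
force: [1.0, -0.5, -0.1]
grip_width: 0.0941
grip_force: 0.0
```

```bash
python3 - <<'E'
from h import *
d=ctrl.camera("wrist"); cv2.imwrite("pics/w1.png",d["img"])
for t in ["cover_grip","cover_lip"]:
    print(t,[(np.round(x["at"],4).tolist(),round(x["score"],2)) for x in ctrl.place_of(t,"wrist")[:2]])
r=ctrl.outline_of("cover_grip","wrist")
for x in r[:2]:
    m=x["region"].astype(np.uint8); print(x["score"],m.sum(),cv2.boundingRect(m))
print(pose()[0],ctrl.get_obs()["eef_rot"], ray(d,(320,200)))
E
```

```text
cover_grip [([0.4229, -0.111, 0.036], 0.82)]
cover_lip [([0.3601, -0.1183, 0.0041], 0.66)]
0.65 5424 (268, 148, 92, 64)
[ 0.42152333 -0.10997627  0.21042611] [-3.14148832e+00  1.05168263e-04  1.67533153e+00] (array([ 0.41304707, -0.034986  ,  0.3913799 ]), array([ 0.03219209, -0.26149125, -0.96467813]))
```

View pics/w1.png

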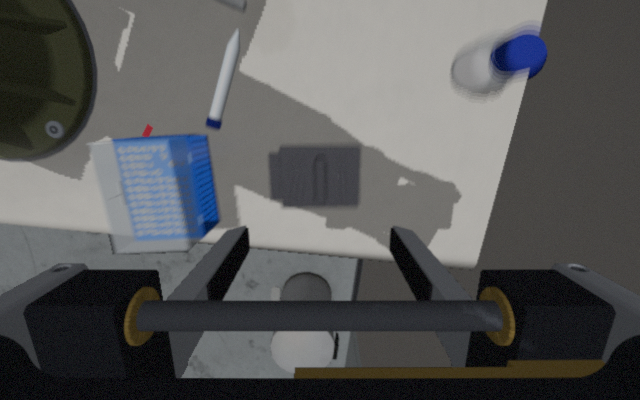

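The wrist picture shows the cover at about (269..361, 145..208), with the lip on the left and the rib at (320,178). I'll overlay the model to check the pose.

```bash
cat >> h.py <<'E'
def box(x0,x1,y0,y1,z): return np.array([[x0,y0,z],[x1,y0,z],[x1,y1,z],[x0,y1,z]])
COVER=[box(-.053,.053,-.042,.042,.013),box(-.069,-.053,-.033,.033,.005),box(-.007,.007,-.03,.03,.046)]
def overlay(d,name,polys,p,r,crop,s):
    x0,y0,x1,y1=crop; im=cv2.resize(d["img"][y0:y1,x0:x1],None,fx=s,fy=s,interpolation=cv2.INTER_CUBIC)
    im=np.uint8(255*(im/255.)**.55)
    for b in polys:
        q=(proj(d,r.apply(b)+p)-[x0-.5,y0-.5])*s-.5
        cv2.polylines(im,[np.int32(np.round(q*8))],True,(0,0,255),1,cv2.LINE_AA,3)
    cv2.imwrite(name,im)
E
python3 - <<'E'
from h import *
d=ctrl.camera("wrist")
overlay(d,"pics/w2.png",COVER,np.array([.4225,-.1105,0]),R.from_euler('z',.107),(255,130,375,220),6)
E
```

```text
(no output)
```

View pics/w2.png

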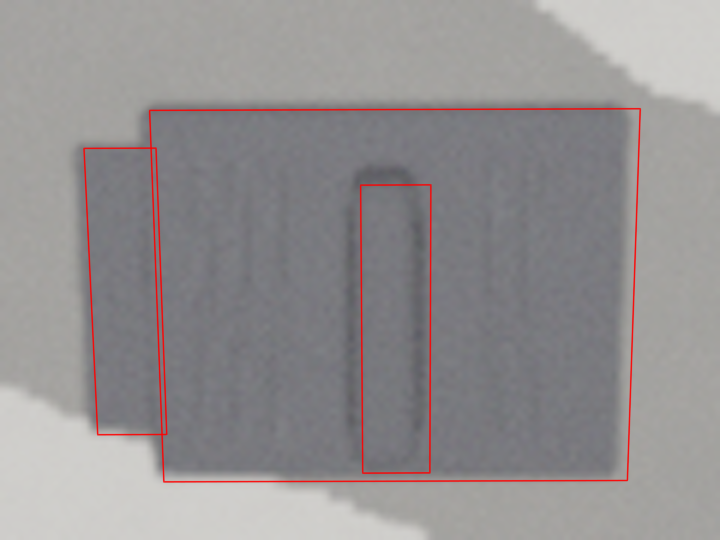

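The overlay shows the model about 1.6 mm too far right and 1.4 mm too low. The cover is therefore at about (0.421, -0.109), with the yaw about right. I'll descend and grasp.

>>> carry_out(commands=[[0,[0.7,-0.7,40],[0,0,0]],[0.3,[0,0,50],[0,0,0]],[0.3,[0,0,50],[0,0,0]],[0.3,[0,0,30],[0,0,0]],[0.3,[0,0,15],[0,0,0]],[0.3,[0,0,8.5],[0,0,0]],[0.3,[0,0,0],[0,0,0]]])

```text
time_s: 3.18
ee_pos: [0.4209, -0.11, 0.0173]
eef_rot: [3.141, 0.0, 1.674]
force: [-1.0, 0.2, 0.3]
grip_width: 0.0657
grip_force: 0.0
```

>>> carry_out(commands=[[1,[0,0,0],[0,0,0]],[1,[0,0,0],[0,0,0]],[1,[0,0,0],[0,0,0]],[1,[0,0,0],[0,0,0]],[1,[0,0,0],[0,0,0]],[1,[0,0,0],[0,0,0]]], squeeze=30)

```text
time_s: 3.92
ee_pos: [0.4207, -0.1096, 0.0169]
eef_rot: [-3.142, 0.0, 1.675]
force: [0.4, -0.2, -0.8]
grip_width: 0.0136
grip_force: 30.0
```

```bash
python3 - <<'E'
from h import *
print(pose()[0],ctrl.get_obs()["eef_rot"])
yaw=.123; 
# over a viewing spot for the pump: same height offset
plan([.4208,-.1093,.21],tool(.107),4)
plan([.43,.0,.21],tool(.115),4,(np.array([.4208,-.1093,.21]),tool(.107)),1)
E
```

```text
[ 0.42073065 -0.1096305   0.0169473 ] [-3.14157832e+00  9.33236857e-06  1.67485111e+00]
[0, [0.1, 0.0, -48.3], [-0.0, 0.0, -0.001]],[0, [0.1, 0.0, -48.3], [-0.0, 0.0, -0.001]],[0, [0.1, 0.0, -48.3], [-0.0, 0.0, -0.001]],[0, [0.1, 0.0, -48.3], [-0.0, 0.0, -0.001]],
[1, [26.9, 5.2, 0.0], [-0.0, 0.0, -0.002]],[1, [26.9, 5.3, 0.0], [-0.0, 0.0, -0.002]],[1, [26.9, 5.3, 0.0], [-0.0, 0.0, -0.002]],[1, [26.9, 5.4, 0.0], [-0.0, 0.0, -0.002]],
```

>>> carry_out(commands=[[1,[0,0,-25],[0,0,0]],[1,[0,0,-45],[0,0,0]],[1,[0,0,-50],[0,0,0]],[1,[0,0,-50],[0,0,0]],[1,[10,0,-33],[0,0,0]],[1,[40,0,0],[0,0,-0.005]],[1,[45,0,0],[0,0,-0.005]],[1,[45,0,0],[0,0,-0.005]],[1,[45,0,0],[0,0,-0.004]],[1,[25,0,0],[0,0,0]]])

```text
time_s: 5.18
ee_pos: [0.3965, 0.1007, 0.2198]
eef_rot: [-3.141, -0.0, 1.695]
force: [0.3, -0.7, -1.3]
grip_width: 0.0138
grip_force: 30.0
```

```bash
python3 - <<'E'
from h import *
d=ctrl.camera("wrist"); d=ctrl.camera("wrist")
for t in ["ledge_edge","bay_seat","latch_tab","pump"]:
    print(t,[(np.round(x["at"],4).tolist(),round(x["score"],2)) for x in ctrl.place_of(t,"wrist")[:2]])
o=ctrl.get_obs();print(o["time_s"],o["ee_pos"],o["eef_rot"],o["force"])
P=[box(-.095,.095,-.058,.058,.085),box(-.063,.047,-.0445,.0445,.085),box(-.085,.047,-.0445,.0445,.07),box(.071,.081,-.014,.014,.116)]
overlay(d,"pics/w3.png",P,np.array([.4285,.1925,0]),R.from_euler('z',.12),(200,0,460,195),3)
E
```

```text
ledge_edge [([0.3672, 0.1862, 0.0813], 0.88)]
bay_seat [([0.4203, 0.1887, 0.0714], 0.7)]
latch_tab [([0.505, 0.1988, 0.113], 0.65)]
pump [([0.4321, 0.1895, -0.0011], 0.65)]
5.475 [0.39718391 0.0983347  0.21987493] [-3.14140082e+00  1.65246685e-04  1.69310594e+00] [-0.90251847 -0.34460266 -0.71946815]
```

View pics/w3.png

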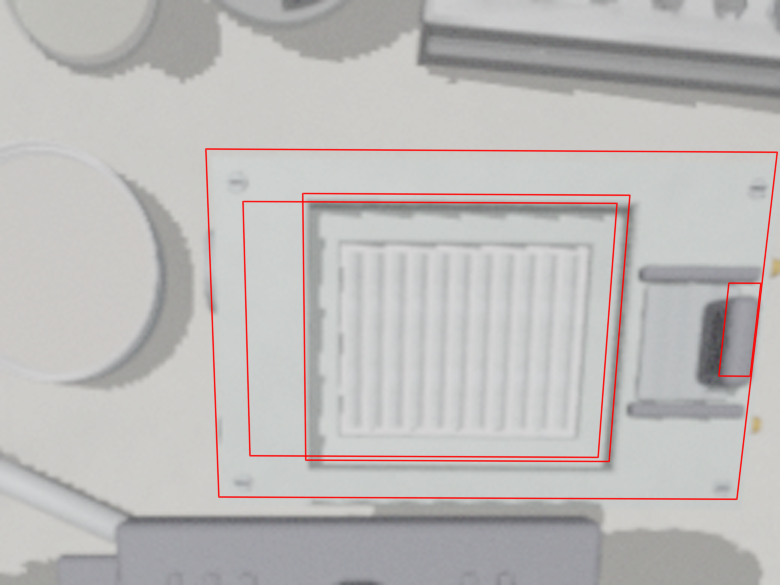

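The pump model fits within about 2 mm: the bay outline in this crop runs from (310,205) to (632,205), (611,465) and (310,465), and the latch tab is at (740,337). The play is only 2 mm, so I'll take one closer, contrast-stretched crop.

```bash
python3 - <<'E'
from h import *
ims=[];
for i in range(4):
    d=ctrl.camera("wrist"); ims.append(d["img"].astype(float))
im=np.mean(ims,0); np.savez("w.npz",img=im,**{k:np.array(d[k]) for k in["camera_matrix","k1","rvec","tvec"]})
x0,y0,s=295,60,6
c=im[y0:160,x0:420]; c=np.clip((c-120)/(235-120),0,1)**1.3*255
c=cv2.resize(np.uint8(c),None,fx=s,fy=s,interpolation=cv2.INTER_CUBIC)
cv2.imwrite("pics/w4.png",c)
p=np.array([.4285,.1925,0]);r=R.from_euler('z',.12)
for b in [box(-.063,.047,-.0445,.0445,.085),box(-.063,.047,-.0445,.0445,.07),box(-.063,.047,-.0445,.0445,.081)]:
    print(((proj(d,r.apply(b)+p)-[x0-.5,y0-.5])*s).round().tolist())
print(ray(d,(0,0))[0])
E
```

```text
[[38.0, 539.0], [647.0, 540.0], [687.0, 3.0], [30.0, 2.0]]
[[43.0, 531.0], [625.0, 532.0], [661.0, 21.0], [36.0, 20.0]]
[[39.0, 537.0], [641.0, 538.0], [679.0, 8.0], [31.0, 7.0]]
[0.38733162 0.1721305  0.40063109]
```

View pics/w4.png

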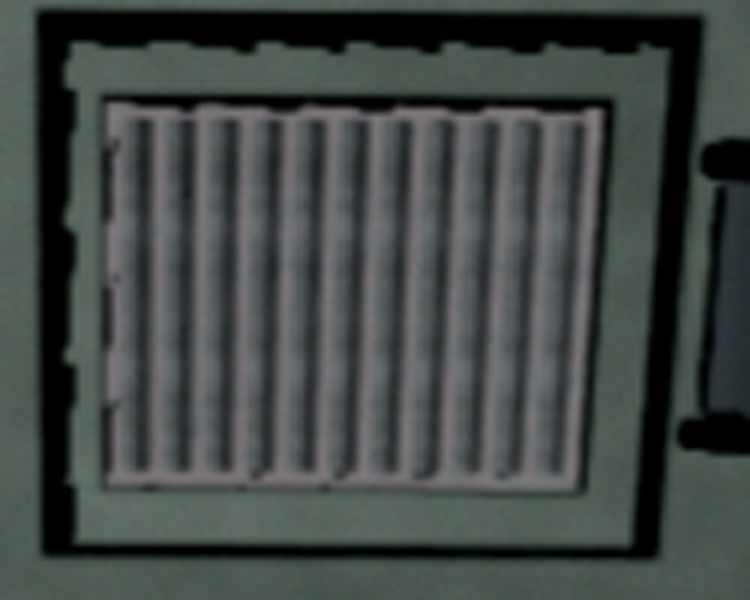

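The bay's top edge shows at crop corners (37,10), (703,15), (657,556) and (43,556). I'll solve for the poses of the pump and the cover from these corners.

```bash
python3 - <<'E'
from h import *
def fit(d,c,off,z,m,ref):
    W=np.array([at_z(d,(np.array(u)/6-.5+off),z)[:2] for u in c]); M=np.array(m)[:,:2]
    A=M-M.mean(0);B=W-W.mean(0)
    th=np.arctan2((A[:,0]*B[:,1]-A[:,1]*B[:,0]).sum(),(A*B).sum())
    Rm=np.array([[np.cos(th),-np.sin(th)],[np.sin(th),np.cos(th)]])
    t=W.mean(0)-Rm@M.mean(0); print("pos",t,"yaw",th,"res mm",((W-(M@Rm.T+t))*1e3).round(1).tolist())
d=dict(np.load("w.npz"))
fit(d,[(43,556),(657,556),(703,15),(37,10)],[295,60],.085,box(-.063,.047,-.0445,.0445,0),0)
# cover: camera pose at first look = present camera pose relative to tool
o,r=pose(); Mc=R.from_rotvec(d["rvec"].ravel()); cam=-Mc.inv().apply(d["tvec"].ravel())
r1=R.from_euler('xyz',[-3.14149,.0001,1.67533]);p1=np.array([.42152,-.10998,.21043])
cam1=r1.apply(r.inv().apply(cam-o))+p1; M1=Mc*r*r1.inv()
d1=dict(d,rvec=M1.as_rotvec(),tvec=-M1.apply(cam1))
fit(d1,[(160,473),(619,474),(630,106),(147,106)],[255,130],.013,box(-.053,.053,-.042,.042,0),0)
print(o,r.as_euler('xyz'),cam1)
E
```

```text
pos [0.43052014 0.1904469 ] yaw 0.11654539017142673 res mm [[-0.6, -1.1], [0.5, -0.4], [0.9, 0.8], [-0.8, 0.7]]
pos [ 0.42096659 -0.10943602] yaw 0.10418725755386594 res mm [[0.6, 0.7], [-0.5, 0.3], [-0.9, -0.7], [0.8, -0.4]]
[0.39721156 0.09849065 0.21991561] [-3.14152607e+00  1.42319520e-05  1.69277414e+00] [ 0.41293095 -0.03616292  0.39113914]
```

```bash
cat >> h.py <<'E'
PP=np.array([.4305,.1904,0]);PY=.1165
def cov(X,Z,th,Y=0.):
    """tool pose holding the cover with underside centre at pump-frame (X,Y,Z) mm, tilt th"""
    r=tool(PY,th); o=R.from_euler('z',PY).apply(np.array([X,Y,Z])/1e3)+PP
    return o-r.apply([0,0,.0169]), r
def cover_now():
    p,r=pose(); o=p+r.apply([0,0,.0169]); q=R.from_euler('z',PY).inv().apply(o-PP)*1e3
    return q.round(1)
E
python3 - <<'E'
from h import *
A0=cov(9,165,.22);B=cov(9,87,.22);C=cov(-7.5,87,.22)
print(cover_now(),A0[0],B[0]);plan(*A0,5,None,1);plan(*B,5,A0,1);plan(*C,3,B,1)
E
```

```text
[-43.7 -87.4 203. ] [0.43577591 0.19101744 0.18149267] [0.43577591 0.19101744 0.10349267]
[1, [17.4, 9.9, 7.7], [-0.044, -0.0, 0.001]],[1, [17.4, 9.5, 8.1], [-0.044, -0.0, 0.001]],[1, [17.5, 9.2, 8.5], [-0.044, -0.0, 0.001]],[1, [17.5, 8.8, 8.9], [-0.044, -0.0, 0.001]],[1, [17.5, 8.3, 9.3], [-0.044, -0.0, 0.001]],
[1, [-0.0, -3.4, 15.2], [0.0, 0.0, 0.0]],[1, [-0.0, -3.4, 15.2], [0.0, 0.0, 0.0]],[1, [-0.0, -3.4, 15.2], [0.0, 0.0, 0.0]],[1, [-0.0, -3.4, 15.2], [0.0, 0.0, 0.0]],[1, [-0.0, -3.4, 15.2], [0.0, 0.0, 0.0]],
[1, [-0.0, -5.4, -1.2], [0.0, 0.0, 0.0]],[1, [-0.0, -5.4, -1.2], [0.0, 0.0, 0.0]],[1, [-0.0, -5.4, -1.2], [0.0, 0.0, 0.0]],
```

>>> carry_out(commands=[[1,[17.4,9.9,7.7],[-0.044,0,0.001]],[1,[17.4,9.5,8.1],[-0.044,0,0.001]],[1,[17.5,9.2,8.5],[-0.044,0,0.001]],[1,[17.5,8.8,8.9],[-0.044,0,0.001]],[1,[17.5,8.3,9.3],[-0.044,0,0.001]],[1,[0,-3.4,15.2],[0,0,0]],[1,[0,0,0],[0,0,0]]])

```text
time_s: 6.55
ee_pos: [0.4351, 0.1913, 0.1651]
eef_rot: [2.924, 0.0, 1.689]
force: [-0.4, -0.1, -1.4]
grip_width: 0.0139
grip_force: 30.0
```

```bash
python3 - <<'E'
from h import *
d=ctrl.camera("wrist"); print(cover_now(),pose()[1].as_euler('xyz'))
cv2.imwrite("pics/w5.png",d["img"])
B=cov(9,87,.22);plan(*B,5,None,1)
E
```

```text
[  8.8   0.3 149.5] [ 2.92237520e+00 -3.02930674e-04  1.68837910e+00]
[1, [-0.1, -2.7, 12.2], [-0.0, -0.0, 0.0]],[1, [-0.1, -2.7, 12.2], [-0.0, -0.0, 0.0]],[1, [-0.1, -2.7, 12.2], [-0.0, -0.0, 0.0]],[1, [-0.1, -2.7, 12.2], [-0.0, -0.0, 0.0]],[1, [-0.1, -2.7, 12.2], [-0.0, -0.0, 0.0]],
```

View pics/w5.png

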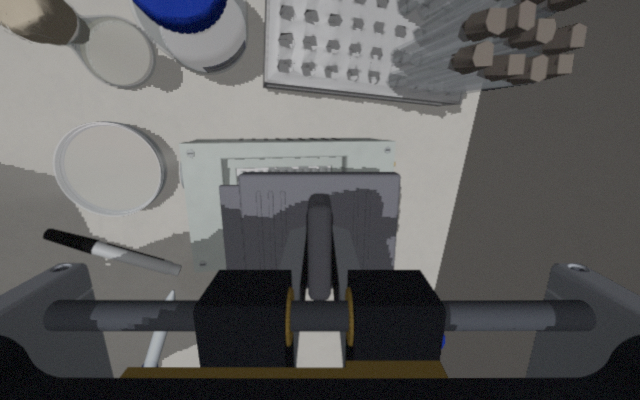

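The picture shows the cover held tilted over the bay, at about (222..400, 172..270), with the bottles and flask well clear of it. I'll lower it, then hook the lip.

>>> carry_out(commands=[[1,[-0.1,-2.7,12.2],[0,0,0]],[1,[-0.1,-2.7,12.2],[0,0,0]],[1,[-0.1,-2.7,12.2],[0,0,0]],[1,[-0.1,-2.7,12.2],[0,0,0]],[1,[-0.1,-2.7,12.2],[0,0,0]],[1,[0,0,0],[0,0,0]]])

```text
time_s: 7.35
ee_pos: [0.4355, 0.1911, 0.1027]
eef_rot: [2.923, -0.0, 1.689]
force: [0.7, 0.1, -2.0]
grip_width: 0.0139
grip_force: 30.0
```

```bash
python3 - <<'E'
from h import *
print(cover_now(),ctrl.get_obs()["force"],pose()[1].as_euler('xyz'))
plan(*cov(-7.5,87,.22),4,None,1)
E
```

```text
[ 8.7  0.1 86.2] [ 0.69499329  0.12942145 -1.96983304] [ 2.92283939e+00 -2.75234766e-04  1.68879825e+00]
[1, [-0.0, -3.9, -1.1], [-0.0, -0.0, 0.0]],[1, [-0.0, -3.9, -1.1], [-0.0, -0.0, 0.0]],[1, [-0.0, -3.9, -1.1], [-0.0, -0.0, 0.0]],[1, [-0.0, -3.9, -1.1], [-0.0, -0.0, 0.0]],
```

>>> carry_out(commands=[[1,[0,-3.9,-1],[0,0,0]],[1,[0,-3.9,-1],[0,0,0]],[1,[0,-3.9,-1],[0,0,0]],[1,[0,-3.9,-1],[0,0,0]],[1,[0,0,0],[0,0,0]],[1,[0,0,0],[0,0,0]]])

```text
time_s: 8.1
ee_pos: [0.4198, 0.1893, 0.1041]
eef_rot: [2.921, -0.001, 1.689]
force: [0.9, -0.1, -1.2]
grip_width: 0.0137
grip_force: 30.0
```

```bash
python3 - <<'E'
from h import *
print(cover_now(),ctrl.get_obs()["force"],pose()[1].as_euler('xyz'))
d=ctrl.camera("scene"); 
d2=ctrl.camera("top")
a=cv2.resize(d["img"][180:340,170:350],None,fx=4,fy=3.7,interpolation=2)
cv2.imwrite("pics/s2.png",a)
z=lambda th:70.8+69*np.sin(th)
plan(*cov(-7.5,z(.13),.13),4,None,1)
plan(*cov(-7.7,z(.03),.03),4,cov(-7.5,z(.13),.13),1)
E
```

```text
[-7.   0.2 87.6] [ 0.88346406 -0.11195885 -1.22598426] [ 2.92147585e+00 -5.84501762e-04  1.68885652e+00]
[1, [-0.0, -0.2, 1.9], [0.023, -0.0, 0.0]],[1, [-0.0, -0.1, 1.9], [0.023, -0.0, 0.0]],[1, [-0.0, -0.1, 1.9], [0.023, -0.0, 0.0]],[1, [-0.0, -0.0, 1.9], [0.023, -0.0, 0.0]],
[1, [0.0, 0.1, 1.7], [0.025, -0.0, -0.0]],[1, [0.0, 0.2, 1.7], [0.025, -0.0, -0.0]],[1, [0.0, 0.2, 1.7], [0.025, -0.0, -0.0]],[1, [0.0, 0.3, 1.7], [0.025, -0.0, -0.0]],
```

View pics/s2.png

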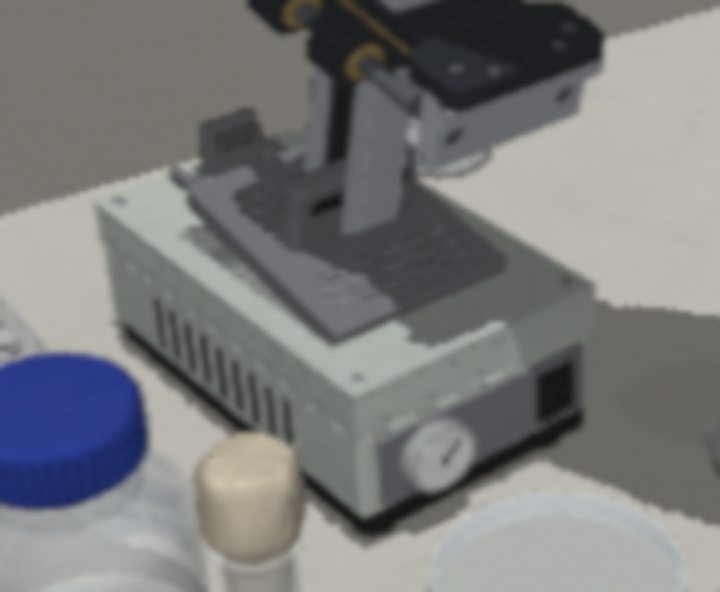

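The picture shows the cover tilted in the bay with its far edge raised and the lip hidden under the near deck, at about (340,335) to (510,270). That is hooked, so I'll swing it down.

>>> carry_out(commands=[[1,[0,-0.2,1.9],[0.023,0,0]],[1,[0,-0.1,1.9],[0.023,0,0]],[1,[0,-0.1,1.9],[0.023,0,0]],[1,[0,0,1.9],[0.023,0,0]],[1,[0,0,0],[0,0,0]]])

```text
time_s: 8.82
ee_pos: [0.421, 0.1894, 0.0962]
eef_rot: [3.014, -0.0, 1.689]
force: [0.5, -0.8, -1.0]
grip_width: 0.0141
grip_force: 30.0
```

>>> carry_out(commands=[[1,[0,0.1,1.7],[0.025,0,0]],[1,[0,0.2,1.7],[0.025,0,0]],[1,[0,0.2,1.7],[0.025,0,0]],[1,[0,0,0],[0,0,0]]])

```text
time_s: 9.32
ee_pos: [0.422, 0.1895, 0.0912]
eef_rot: [3.089, -0.0, 1.689]
force: [-0.1, 0.0, -2.6]
grip_width: 0.0139
grip_force: 30.0
```

```bash
python3 - <<'E'
from h import *
o=ctrl.get_obs();print(cover_now(),o["force"],o["moment"],o["grip_width"],pose()[1].as_euler('xyz'))
plan(*cov(-8,70,0),4,None,1)
E
```

```text
[-7.7  0.1 74.4] [-0.13917514  0.03969385 -2.59199185] [-0.04381551 -0.03561146 -0.0052218 ] 0.01387643007973324 [ 3.08931936e+00 -4.86994783e-04  1.68863317e+00]
[1, [-0.0, 0.1, 1.1], [0.013, -0.0, 0.0]],[1, [-0.0, 0.1, 1.1], [0.013, -0.0, 0.0]],[1, [-0.0, 0.1, 1.1], [0.013, -0.0, 0.0]],[1, [-0.0, 0.1, 1.1], [0.013, -0.0, 0.0]],
```

>>> carry_out(commands=[[1,[0,0.1,1.1],[0.013,0,0]],[1,[0,0.1,1.1],[0.013,0,0]],[1,[0,0.1,1.1],[0.013,0,0]],[1,[0,0.1,1.1],[0.013,0,0]],[1,[0,0,0],[0,0,0]],[1,[0,0,0],[0,0,0]]])

```text
time_s: 10.07
ee_pos: [0.4223, 0.1896, 0.087]
eef_rot: [3.14, -0.001, 1.689]
force: [0.4, 1.1, -2.1]
grip_width: 0.0136
grip_force: 30.0
```

```bash
python3 - <<'E'
from h import *
o=ctrl.get_obs();print(cover_now(),o["force"],o["moment"],o["grip_width"],pose()[1].as_euler('xyz'))
E
```

```text
[-8.2  0.2 70.1] [ 0.38655921  1.06239406 -2.13828848] [-0.05078884 -0.07793799 -0.02991699] 0.013611626130994052 [ 3.14046857e+00 -5.29104966e-04  1.68883140e+00]
```

>>> carry_out(commands=[[1,[0,0,0.5],[0,0,0]],[1,[0,0,0.5],[0,0,0]],[1,[0,0,0],[0,0,0]],[1,[0,0,0],[0,0,0]]])

```text
time_s: 10.58
ee_pos: [0.4224, 0.1897, 0.087]
eef_rot: [3.14, -0.001, 1.689]
force: [-5.1, -2.1, 12.3]
grip_width: 0.0141
grip_force: 30.0
```

The cover is seated, with 12 N pressing it down. I'll release and lift away.

>>> carry_out(commands=[[0.5,[0,0,-0.5],[0,0,0]],[0.5,[0,0,0],[0,0,0]],[0.5,[0,0,0],[0,0,0]],[0.5,[0,0,0],[0,0,0]],[0.5,[0,0,-15],[0,0,0]],[0.5,[0,0,-40],[0,0,0]],[0.5,[0,0,-40],[0,0,0]],[0.5,[0,0,-15],[0,0,0]],[0.5,[-60,0,0],[0,0,0]],[0.5,[0,0,0],[0,0,0]]])

```text
time_s: 11.82
ee_pos: [0.4294, 0.1276, 0.1964]
eef_rot: [3.141, -0.0, 1.686]
force: [-0.3, -0.5, 0.8]
grip_width: 0.0474
grip_force: 0.0
```

```bash
python3 - <<'E'
from h import *
d=ctrl.camera("wrist")
for t in ["latch_tab","cover_grip"]:
    print(t,[(R.from_euler('z',PY).inv().apply(np.array(x["at"])-PP).round(4).tolist(),round(x["score"],2)) for x in ctrl.place_of(t,"wrist")[:2]])
overlay(d,"pics/w6.png",[box(.071,.081,-.014,.014,.116),box(-.063,.047,-.0445,.0445,.085),box(-.015,-.001,-.03,.03,.116)],PP,R.from_euler('z',PY),(200,0,460,195),3)
P=R.from_euler('z',PY).apply([.076,0,.094])+PP
p,r=pose();print(cover_now(),r.as_euler('xyz'));U=P+[0,0,.05]
plan(U,tool(PY),4,None,.5)
E
```

```text
latch_tab [([0.0765, -0.0012, 0.1103], 0.74)]
cover_grip [([-0.0038, -0.001, 0.1073], 0.9)]
[ -8.3 -59.5 179.4] [ 3.14109318e+00 -6.88603291e-04  1.68860066e+00]
[0.5, [14.8, 21.1, 13.1], [0.0, -0.0, 0.0]],[0.5, [14.9, 21.1, 13.1], [0.0, -0.0, 0.0]],[0.5, [14.9, 21.1, 13.1], [0.0, -0.0, 0.0]],[0.5, [14.9, 21.1, 13.1], [0.0, -0.0, 0.0]],
```

View pics/w6.png

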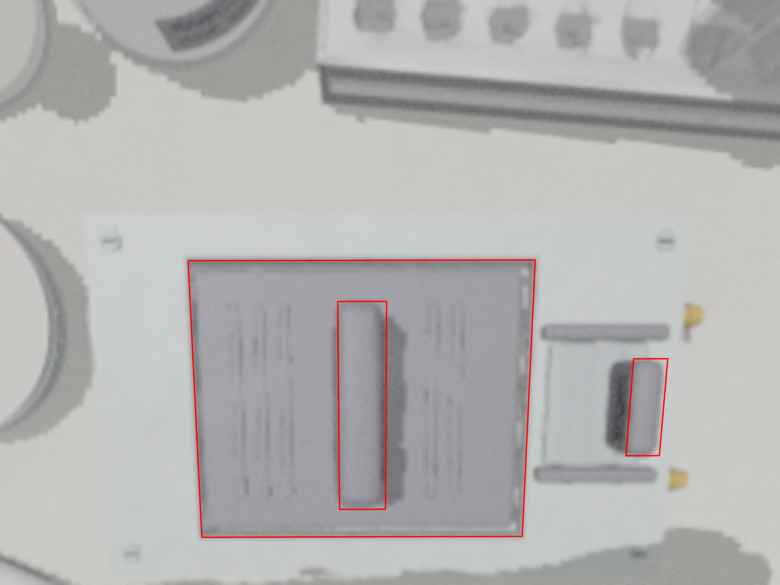

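The cover lies home: the overlay matches the bay and rib, and the latch tab is at about (645,407). Now I'll work the latch.

>>> carry_out(commands=[[0.5,[14.8,21.1,13.1],[0,0,0]],[0.5,[14.9,21.1,13.1],[0,0,0]],[0.5,[14.9,21.1,13.1],[0,0,0]],[0.5,[14.9,20.5,13.1],[0,0,0]],[0.5,[0,0,20],[0,0,0]],[0.5,[0,0,20],[0,0,0]],[0.5,[0,0,10],[0,0,0]],[0.5,[0,0,0],[0,0,0]]])

```text
time_s: 12.98
ee_pos: [0.5052, 0.1995, 0.0938]
eef_rot: [-3.142, -0.0, 1.69]
force: [0.3, -0.1, 0.4]
grip_width: 0.0469
grip_force: 0.0
```

>>> carry_out(commands=[[1,[0,0,0],[0,0,0]],[1,[0,0,0],[0,0,0]],[1,[0,0,0],[0,0,0]],[1,[0,0,0],[0,0,0]]], squeeze=12)

```text
time_s: 13.48
ee_pos: [0.5057, 0.199, 0.0944]
eef_rot: [3.14, -0.001, 1.689]
force: [1.4, 0.1, 1.1]
grip_width: 0.0104
grip_force: 0.8
```

>>> carry_out(commands=[[1,[0,0,0],[0,0,0]],[1,[0,-4,0],[0,0,0]],[1,[0,-4,0],[0,0,0]],[1,[0,-4,0],[0,0,0]],[1,[0,-4,0],[0,0,0]],[1,[0,-4,0],[0,0,0]],[1,[0,-4,0],[0,0,0]],[1,[0,0,0],[0,0,0]]])

```text
time_s: 14.48
ee_pos: [0.4828, 0.1964, 0.0945]
eef_rot: [3.137, -0.001, 1.689]
force: [10.0, 2.3, -1.2]
grip_width: 0.0099
grip_force: 12.0
```

The latch is at its stop, with 10 N of resistance. I'll release and lift clear.

>>> carry_out(commands=[[0.5,[0,0,0],[0,0,0]],[0.5,[0,0,0],[0,0,0]],[0.5,[0,0,0],[0,0,0]],[0.5,[0,0,-15],[0,0,0]],[0.5,[0,0,-40],[0,0,0]],[0.5,[0,0,-40],[0,0,0]],[0.5,[-50,0,-10],[0,0,0]],[0.5,[0,0,0],[0,0,0]]])

```text
time_s: 15.48
ee_pos: [0.4882, 0.1446, 0.2012]
eef_rot: [3.138, -0.001, 1.686]
force: [0.4, 1.1, -0.3]
grip_width: 0.0469
grip_force: 0.0
```

```bash
python3 - <<'E'
from h import *
d=ctrl.camera("wrist")
for t in ["latch_tab","cover_grip"]:
    print(t,[(R.from_euler('z',PY).inv().apply(np.array(x["at"])-PP).round(4).tolist(),round(x["score"],2)) for x in ctrl.place_of(t,"wrist")[:2]])
overlay(d,"pics/w7.png",[box(.047,.057,-.014,.014,.116),box(-.063,.047,-.0445,.0445,.085),box(-.015,-.001,-.03,.03,.116)],PP,R.from_euler('z',PY),(150,0,410,195),3)
E
```

```text
latch_tab [([0.0526, 0.0017, 0.1075], 0.63)]
cover_grip [([-0.0052, -0.0018, 0.1076], 0.6)]
```

View pics/w7.png

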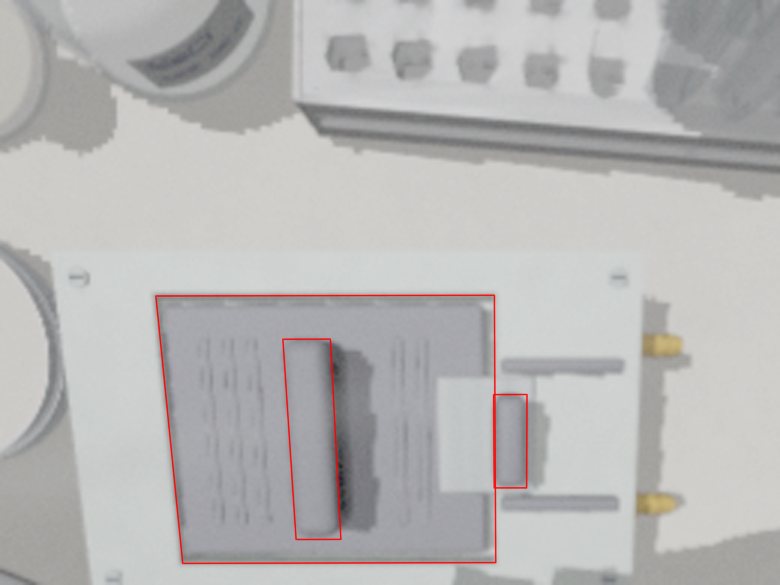

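The picture shows the latch plate over the cover's far edge, at about (437..495, 378..492), with its tab in the fully home outline. The cover lies home.

```bash
python3 -c "
from station import ctrl
print(ctrl.hand_in())"
```

```text
the job is handed in; nothing more can be done
None
```

I refitted the cover: its lip is hooked under the ledge, it lies home in the bay, and the latch is slid to its stop over the far edge. I kept clear of the blue-capped bottle and handed the job in after about 15.6 s; the hand-in gave no verdict.

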